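Rock the sorter's seesaw gate over and feed the ball knobs down the other side

TASK

Press the raised end of the wooden seesaw gate down so that it rocks over its pivot and leans to the other side. Then push the blue slide handle all the way forward, so that all three red balls roll off the ledge, down the gate and into the tray on that new side. Do not touch the balls and do not disturb the other things on the bench.

Things in the scene. Friction and masses are not known exactly. Their poses are not given: they have to be found in the camera images.
- sorter: shop-made wooden parts sorter fixed to the bench, base 275 x 400 mm, 8 mm thick. Origin on the bench below the ledge outlet, 20 mm ahead of the base's centre. Its x runs along the infeed ledge in the feeding direction (away from the robot, yawed up to 0.3 rad), y to its left, z up. Order along x: slide, balls on the ledge, gate with a tray under each end
- gate_part (a joint): seesaw gate, a trough 200 mm long (sorter y), 64 wide (sorter x 4 to 68), pivot axis along sorter x, 85 mm up. 0 level; positive = left (+y) end up; stops -0.3, +0.3 rad; starts on either. A steel disc over its far lip (y = 0, top 56 mm above the pivot) makes it over-centre: pressed past level, it falls to the other stop by itself. Under 2 N at the end moves it
- gate_left_pad (a point): centre of the yellow patch (50 x 26 mm) on the upper face of the gate's left (+y) end, 88 mm from the pivot; about 115 mm above the bench when this end is up, 63 mm when down. Trough lips there: 10 mm high (near side), 22 mm (far side), 56 mm apart inside.
- gate_right_pad (a point): the same on the gate's right (-y) end
- slide_part (a joint): feed slide, travel in m: 0 = back (robot side), 0.103 = fully forward on its stop; starts at 0.012 to 0.02. Moves along sorter x (rising 2.5 degrees), takes 2 to 4 N, stays where it is left. The last ball drops off only close to fully forward
- slide_handle (a point): centre of the robot-facing face of the slide's upright blue handle plate, 44 mm wide (y), 36 high, 10 thick (x), standing clear above the ledge walls; its top is 18 mm above this point. At slide 0 the point lies 116 mm behind the ledge outlet (sorter x = -116 mm) and about 146 mm above the bench
- ledge_outlet (a point): end of the ledge floor where the balls drop onto the gate, 102 mm above the bench, over the sorter's origin. The ledge is a channel 29 mm wide between 14 mm high walls, 145 mm long, falling 2.5 degrees towards the robot, so the balls lie back against the slide
- left_tray (a point): centre of the floor of the tray under the gate's left (+y) end, 11 mm above the bench; inside 105 mm (y) x 125 mm (x), walls up to 56 mm above the bench
- right_tray (a point): centre of the floor of the tray under the gate's right (-y) end, 11 mm above the bench
- ball0_center (a point): centre of a red phenolic ball knob, 25 mm across, 12 g; the three wait in a row on the ledge in front of the slide
- ball1_center (a point): centre of a red phenolic ball knob, 25 mm across, 12 g; the three wait in a row on the ledge in front of the slide
- ball2_center (a point): centre of a red phenolic ball knob, 25 mm across, 12 g; the three wait in a row on the ledge in front of the slide
- glue: yellow glue bottle, 56 mm across, 130 mm tall, standing loose; origin at the centre of its underside
- driver: screwdriver with an orange handle lying loose on the bench
- offcut: wooden offcut 90 x 45 x 45 mm lying loose; origin at the centre of its underside

How it is judged:
On the way, in this order (a step that is already met when the one before it is completed fails the run):
1. the gate leans to the other side than at the start, with all three balls still waiting on the ledge (((value of joint gate_part below -0.25 rad and distance of gate_left_pad from where it was at the start of the episode above 0.035 m) or (value of joint gate_part above 0.25 rad and distance of gate_right_pad from where it was at the start of the episode above 0.035 m)) and z of each of ball0_center, ball1_center, ball2_center in the frame of sorter above 0.1 m and x of each of ball0_center, ball1_center, ball2_center in the frame of sorter below 0 m), for 0.2 s.
2. the slide is fully forward and all three balls are in the tray on the gate's new low side (((value of joint gate_part below -0.25 rad and distance of gate_left_pad from where it was at the start of the episode above 0.035 m and y of ball0_center in the frame of sorter between 0.085 and 0.2 m and z of each of ball0_center, ball1_center, ball2_center in the frame of sorter below 0.04 m and x of ball0_center in the frame of sorter between -0.03 and 0.106 m and y of ball1_center in the frame of sorter between 0.085 and 0.2 m and x of ball1_center in the frame of sorter between -0.03 and 0.106 m and y of ball2_center in the frame of sorter between 0.085 and 0.2 m and x of ball2_center in the frame of sorter between -0.03 and 0.106 m) or (value of joint gate_part above 0.25 rad and distance of gate_right_pad from where it was at the start of the episode above 0.035 m and y of ball0_center in the frame of sorter between -0.2 and -0.085 m and z of each of ball0_center, ball1_center, ball2_center in the frame of sorter below 0.04 m and x of ball0_center in the frame of sorter between -0.03 and 0.106 m and y of ball1_center in the frame of sorter between -0.2 and -0.085 m and x of ball1_center in the frame of sorter between -0.03 and 0.106 m and y of ball2_center in the frame of sorter between -0.2 and -0.085 m and x of ball2_center in the frame of sorter between -0.03 and 0.106 m)) and value of joint slide_part above 0.096 m), for 0.2 s.
At the end, for the whole second after the job is handed in: The gate has been rocked over from its starting side and leans at least 0.25 rad to the other; the slide is at least 96 mm forward; all three balls lie at rest (under 0.05 m/s) in the tray on the gate's new low side (all of step 2 and linear speed of each of ball0, ball1, ball2 below 0.05 m/s); the robot touches nothing.
It fails at once if a ball is touched by the robot (contact force between any of the fingers, the arm and ball0 above 0.1 N or contact force between any of the fingers, the arm and ball1 above 0.1 N or contact force between any of the fingers, the arm and ball2 above 0.1 N).
It fails at once if a ball is lifted (height (world z) of any of ball0_center, ball1_center, ball2_center above 0.15 m).
It fails at once if a bystander is moved by more than 15 mm (distance of any of glue, driver, offcut from where it was at the start of the episode above 0.015 m).
It also fails if it takes over 42 s, if anything falls off the work surface, if the arm or the gripper's body presses on something with over 40 N, if the wrist force passes 120 N, or if a joint passes its speed limit or range.

ROBOT

A 7-joint arm with a two-finger parallel gripper is mounted at the origin on the work surface. World frame = base frame: x ahead of the robot, y to its left, z up, the work surface at z = 0. Lengths are in m, angles in rad, forces in N, time in s.
With the tool pointing down it reaches from about 0.425 to 0.875 m from the base axis. Payload 9.9 kg.
Tool frame: the origin (TCP) lies on the mounting face of the last link; the fingertips stand ahead of it and the grasp point (between the pads) lies 155 mm ahead of it (tips_ahead is the z of the fingertips in the tool frame, in m); z points along the fingers, y is the line along which they close (so a half turn about z gives the same grasp; the last joint's range is limited). The gripper opens to 85 mm and grips with 20 to 120 N. Pads are 22 mm wide; open, the fingers measure 114 mm over their backs; the gripper's body (76 mm by 85 mm) begins 54 mm behind the grasp point. The pads swing forward as they close: fully open they stand 13 mm farther back than shut.
Start: joints at [1.258, 0.576, 0.025, 1.437, -0.015, 1.129, -0.057], TCP at [0.153, -0.657, 0.405] pointing down, gripper open.
Joint ranges: [-2.76, 2.76], [-0.34, 2.15], [-1.52, 1.57], [0.19, 2.46], [-1.09, 4.23], [0.17, 1.99], [-2.82, 2.82]. Speed limits (rad/s): [2.22, 2.22, 3.01, 3.01, 3.14, 3.14, 3.14].

INTERFACE

Orientations are given as [roll, pitch, yaw] about the fixed x, y, z axes, in that order (R = Rz(yaw) Ry(pitch) Rx(roll)).
In Python, from rig import * gives the robot as it stands. The module is installed in compiled form; this text tells all that it offers.
- The arm moves only by the tool jog_arm, never from a script. Its argument "steps" is a list of rows, each a list of 7 numbers: the gripper command: -1 is shut, 1 is fully open, values between are in proportion, then the shift along the tool's x, y, z in mm, then the turn, a rotation vector about the tool's x, y, z in degrees. A call has 1 to 20 rows; each row shifts and turns the commanded pose from where the row before left it, along the tool's axes as they then stand; what a row does not reach is not made up. A row lasts 1/10 s, in which the tool goes at most 50 mm and 8.59 degrees, less where a joint would pass 70% of its speed; a pose out of reach is approached as far as the arm can. A call with a gripper value outside its range is refused whole. The fingers move at their own pace and stop on an object; "newtons" is the grip in N (left out, the last holds). Time passes only in rows, so rows that do not move let the fingers close. It gives the time, the measured TCP pose, the force, the opening and the grip force at its end, in the units of the state.
- observe(): the state, without advancing time (a new reading comes with each control period).
- snapshot(name): name is "side" or "top" or "wrist"; returns a dict with "img" (400x640x3 uint8, red, green, blue), "range_z" (400x640 float32, m along the optical axis (not along the pixel's ray), 0 where there is no reading), "K" (3x3 intrinsics, pixels), "T" (4x4, takes a point from camera to world coordinates). Camera axes: x right, y down, z forward; pixel columns grow to the right and rows downward; lengths in m; the calibration is good to about 2 mm. A picture is of the moment at which its call begins.
- sign_off(): hands the job in; it is judged then, once.
The state is a dict: "time": time; "joints": joint angles; "joint_vel": joint speeds; "effort": joint torques, N m; "position": TCP position; "tcp_rot": TCP orientation; "ft_force": force on the tool from outside, world axes, zero at the start; "ft_torque": the same for the moment, N m; "width": finger opening in m; "grasp_force": force on a finger pad.
Only numpy, scipy, OpenCV 4.12 (cv2) and the standard library are available. Lean on these libraries where they do the work, as an engineer would, in place of code of your own. Each camera call takes 0.05 s, during which the arm holds its last target. There are 200 camera calls.

## Working session

There is one attempt and no reset: what is moved stays moved. The work goes in short steps, Python scripts to look and compute and a tool call to move; the robot and the scene stay as the last step left them, time stands still between calls to the robot, and variables do not carry over. Pictures are saved under pics/ and viewed, at most 10 in all, crops included, and the job is handed in when it is done.

Besides the shell and the picture viewer there is one more tool, called after "Emit:" by a JSON object that holds its "api" and its "payload". jog_arm: Moves the arm, as the interface text tells. Its arguments: {"type":"object","properties":{"steps":{"type":"array"},"newtons":{"type":"number"}},"required":["steps"]}

```bash
mkdir -p pics; cat > h.py <<'E'
from rig import *
import numpy as np, cv2
def pts(s):
    z=s["range_z"]; v,u=np.indices(z.shape); K=s["K"]
    P=np.stack([(u-K[0,2])/K[0,0]*z,(v-K[1,2])/K[1,1]*z,z,np.ones_like(z)],-1)@np.array(s["T"]).T
    P=P[...,:3]; P[z==0]=np.nan; return P
E
python3 - <<'E'
from h import *
for n in ("top","side"):
    s=snapshot(n); np.savez(n+".npz",**s); cv2.imwrite(f"pics/{n}0.png",s["img"][...,::-1])
    print(n,s["T"].round(3).tolist())
o=observe(); print(o)
E
```

```text
top [[-0.161, -0.963, 0.214, 0.351], [-0.987, 0.158, -0.028, 0.016], [-0.007, -0.216, -0.976, 1.13], [0.0, 0.0, 0.0, 1.0]]
side [[-0.731, -0.464, 0.5, 0.133], [-0.682, 0.504, -0.53, 0.492], [-0.006, -0.729, -0.685, 0.715], [0.0, 0.0, 0.0, 1.0]]
{'time': 0.1, 'joints': array([ 1.25819924,  0.57642462,  0.02483327,  1.43782889, -0.01502383,
        1.12899989, -0.05651248]), 'joint_vel': array([ 7.68129053e-05, -8.28913956e-04, -5.02114740e-04, -2.42376977e-03,
        2.08121187e-03, -1.57126152e-03,  8.06795890e-04]), 'effort': array([ 5.53040853e-03, -7.67306113e+01,  2.25838825e+00, -2.86603671e+01,
        1.60663691e-02,  8.69000534e-03,  2.10731400e-06]), 'position': array([ 0.15308967, -0.65725374,  0.40394239]), 'tcp_rot': array([-3.14011652e+00,  4.56186607e-05,  2.28818692e-01]), 'ft_force': array([ 0.46249048,  0.40236211, -0.61439906]), 'ft_torque': array([-0.00089108,  0.00174664, -0.01454863]), 'grasp_force': 0.0, 'width': 0.08578926885965615}
```

View pics/top0.png

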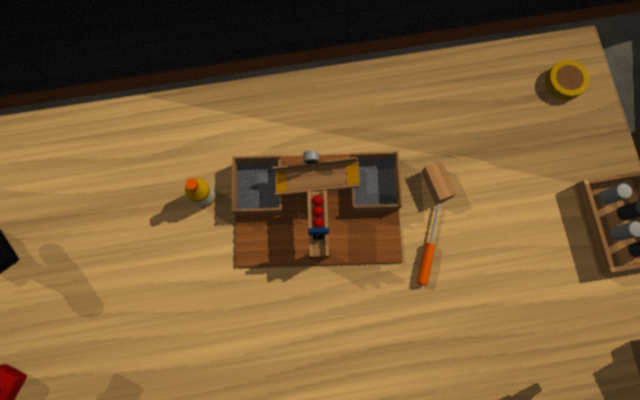

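View pics/side0.png

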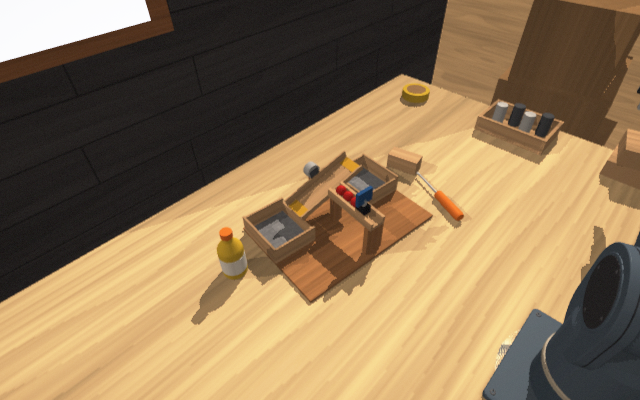

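The top view shows the gate around (317,177), with yellow pads at (281,180) and (353,175), the blue handle at (318,231) and the balls at (318,200–223). In the side view the right (-y) end, with its pad at (350,164), looks raised. Next I measure these positions.

```bash
python3 - <<'E'
from h import *
for n in ("top","side"):
    s=dict(np.load(n+".npz")); P=pts(s); h=cv2.cvtColor(s["img"],cv2.COLOR_RGB2HSV)
    for nm,lo,hi in (("yel",(18,170,90),(32,255,255)),("blue",(100,120,50),(125,255,255)),("red",(0,200,90),(4,255,255)),("or",(5,200,120),(14,255,255))):
        m=cv2.inRange(h,lo,hi); k,_,st,c=cv2.connectedComponentsWithStats(m); L=_
        for i in range(1,k):
            if st[i,4]>15:
                q=P[L==i]; print(n,nm,c[i].round(),st[i,4],np.nanmedian(q,0).round(3),np.nanmin(q,0).round(3),np.nanmax(q,0).round(3))
# base corners, top view rays onto z=.008 / walls tops z=.056
s=dict(np.load("top.npz")); K=s["K"];T=s["T"]
def ray(u,v,z):
    d=T[:3,:3]@np.linalg.solve(K,[u,v,1]); o=T[:3,3]; return (o+d*(z-o[2])/d[2]).round(3)
for u,v,z in ((236,267,.008),(402,262,.008),(233,157,.056),(397,152,.056),(234,212,.056),(400,207,.056)): print(u,v,ray(u,v,z))
E
```

```text
top yel [569.  78.] 664 [ 0.797 -0.718  0.029] [ 0.749 -0.791 -0.006] [ 0.865 -0.668  0.036]
top yel [352. 174.] 232 [ 0.616 -0.115  0.115] [ 0.593 -0.129  0.108] [ 0.642 -0.101  0.121]
top yel [281. 183.] 175 [0.635 0.048 0.064] [0.614 0.035 0.056] [0.66  0.062 0.073]
top yel [202. 188.] 235 [0.642 0.227 0.091] [ 0.624  0.214 -0.003] [0.701 0.257 0.119]
top yel [186. 191.] 22 [0.645 0.264 0.09 ] [ 0.639  0.257 -0.003] [0.666 0.289 0.1  ]
top blue [318. 230.] 73 [ 0.496 -0.017  0.164] [ 0.49  -0.036  0.162] [0.501 0.002 0.169]
top red [318. 199.] 61 [ 0.569 -0.029  0.124] [ 0.56  -0.038  0.117] [ 0.58  -0.019  0.128]
top red [318. 210.] 67 [ 0.546 -0.026  0.122] [ 0.536 -0.036  0.097] [ 0.56  -0.017  0.128]
top red [318. 221.] 68 [ 0.521 -0.023  0.121] [ 0.512 -0.033  0.1  ] [ 0.533 -0.013  0.126]
top red [  8. 381.] 470 [0.296 0.707 0.049] [0.257 0.684 0.011] [0.329 0.73  0.056]
top or [191. 184.] 111 [0.648 0.242 0.13 ] [ 0.636  0.229 -0.001] [0.701 0.282 0.135]
top or [426. 264.] 387 [ 0.395 -0.259  0.024] [ 0.351 -0.288  0.013] [ 0.444 -0.233  0.031]
side yel [415.  94.] 294 [ 0.
[... 252 characters left out ...]
 [230. 250.] 499 [0.635 0.25  0.087] [0.62  0.216 0.064] [0.67  0.27  0.115]
side yel [236. 275.] 65 [0.627 0.255 0.01 ] [0.621 0.222 0.004] [0.649 0.27  0.016]
side blue [363. 196.] 202 [ 0.494 -0.012  0.153] [ 0.489 -0.038  0.129] [0.502 0.005 0.165]
side red [346. 194.] 161 [ 0.547 -0.02   0.119] [ 0.516 -0.034  0.109] [ 0.58  -0.009  0.125]
side or [449. 206.] 286 [ 0.392 -0.251  0.02 ] [ 0.351 -0.282  0.006] [ 0.446 -0.229  0.026]
side or [225. 234.] 127 [0.644 0.245 0.128] [0.635 0.232 0.115] [0.659 0.254 0.131]
236 267 [0.463 0.185 0.008]
402 262 [ 0.411 -0.207  0.008]
233 157 [0.719 0.152 0.056]
397 152 [ 0.668 -0.239  0.056]
234 212 [0.585 0.166 0.056]
400 207 [ 0.534 -0.219  0.056]
```

Both views agree. The right (-y) end is up with its pad at about (0.618,-0.115,0.115), the sorter yaw is about -0.13, and the slide is at about 15 mm. I'll fly over the pad with the fingers shut.

Emit:
{"api": "jog_arm", "payload": {"steps": [[-1,32,-23.5,0,0,0,0],[-1,32,-23.5,0,0,0,0],[-1,32,-23.5,0,0,0,0],[-1,32,-23.5,0,0,0,0],[-1,32,-23.5,0,0,0,0],[-1,32,-23.5,0,0,0,0],[-1,32,-23.5,0,0,0,0],[-1,32,-23.5,0,0,0,0],[-1,32,-23.5,0,0,0,0],[-1,32,-23.5,0,0,0,0],[-1,32,-23.5,0,0,0,0],[-1,32,-23.5,0,0,0,0],[-1,32,-23.5,0,0,0,0],[-1,32,-23.5,0,0,0,0],[-1,32,-23.5,0,0,0,0],[-1,32,-23.5,0,0,0,0],[-1,32,-23.5,0,0,0,0],[-1,32,-23.5,0,0,0,0],[-1,0,0,0,0,0,7],[-1,0,0,0,0,0,7]]}}

```text
time: 2.1
position: [0.6188, -0.1132, 0.4039]
tcp_rot: [-3.141, 0.001, -0.018]
ft_force: [0.7, -0.4, -0.1]
width: 0.0
grasp_force: 0.0
```

Emit:
{"api": "jog_arm", "payload": {"steps": [[-1,0,0,0,0,0,6.6],[-1,0,0,20,0,0,0],[-1,0,0,20,0,0,0],[-1,0,0,0,0,0,0]]}}

```text
time: 2.5
position: [0.6173, -0.1145, 0.3619]
tcp_rot: [3.142, 0.005, -0.13]
ft_force: [-0.0, 0.1, -0.0]
width: 0.0
grasp_force: 0.0
```

```bash
python3 - <<'E'
from h import *
o=observe(); print(o["time"],o["position"],o["tcp_rot"],o["ft_force"],o["width"])
s=snapshot("side"); cv2.imwrite("pics/s1.png",cv2.resize(s["img"][80:280,200:520,::-1],(800,500)))
c,sn=np.cos(o["tcp_rot"][2]),np.sin(o["tcp_rot"][2]); d=np.array([.618,-.115])-o["position"][:2]
print("tool dx,dy mm",1e3*(d@[c,sn]),1e3*(d@[sn,-c]))
P=pts(s); r=np.hypot(P[...,0]-o["position"][0],P[...,1]-o["position"][1])
q=P[(r<.03)&(P[...,2]>.13)]; print("lowest tip z",np.sort(q[:,2])[:15].round(3))
E
```

```text
2.5 [ 0.61729271 -0.11448999  0.36192025] [ 3.14159214  0.00527958 -0.13036354] [-0.02258745  0.09595897 -0.03105703] 3.091960033523967e-05
tool dx,dy mm 0.7675857942615886 0.4137401789825383
lowest tip z [0.132 0.132 0.132 0.134 0.135 0.186 0.187 0.188 0.188 0.189 0.19  0.19
 0.191 0.191 0.191]
```

View pics/s1.png

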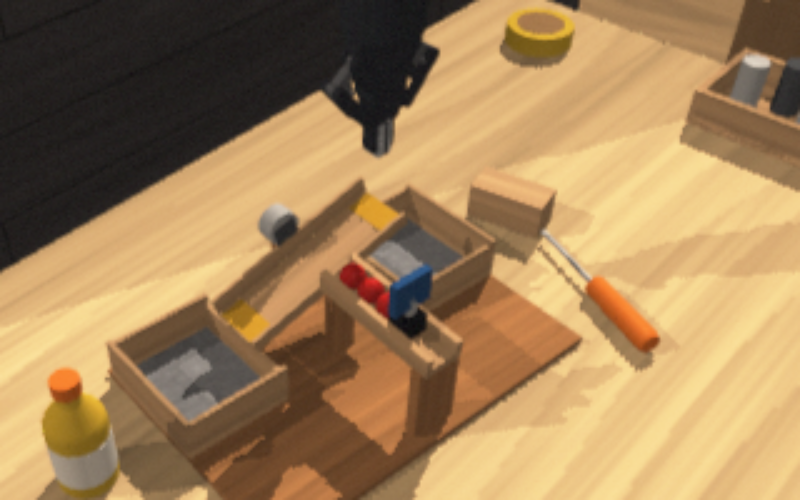

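The shut fingertips, at crop (378,155), hang above the right pad at (378,210). The tips are about 175 mm ahead of the TCP, so I press down to a tip height of about 75 mm, which is past level, and lift.

Emit:
{"api": "jog_arm", "payload": {"steps": [[-1,0,0,25,0,0,0],[-1,0,0,25,0,0,0],[-1,0,0,10,0,0,0],[-1,0,0,8,0,0,0],[-1,0,0,8,0,0,0],[-1,0,0,8,0,0,0],[-1,0,0,8,0,0,0],[-1,0,0,8,0,0,0],[-1,0,0,6,0,0,0],[-1,0,0,6,0,0,0],[-1,0,0,0,0,0,0],[-1,0,0,0,0,0,0]]}}

```text
time: 3.75
position: [0.6182, -0.1148, 0.2527]
tcp_rot: [-3.142, 0.0, -0.131]
ft_force: [-0.1, -0.5, 0.5]
width: -0.0001
grasp_force: 0.0
```

```bash
python3 - <<'E'
from h import *
s=snapshot("side"); cv2.imwrite("pics/s2.png",cv2.resize(s["img"][80:280,200:520,::-1],(800,500)))
E
```

```text
(no output)
```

View pics/s2.png

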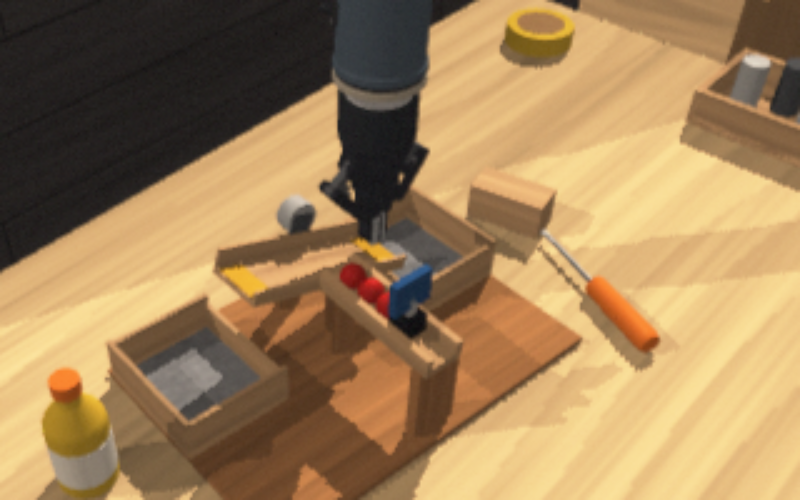

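The gate has tipped: its left pad at (243,280) is now up, and all three balls still sit on the ledge at (350–385,272–300). Now I lift and go behind the handle.

Emit:
{"api": "jog_arm", "payload": {"steps": [[-1,0,0,-20,0,0,0],[-1,0,0,-40,0,0,0],[-1,0,0,-40,0,0,0],[-1,0,0,-30,0,0,0],[-1,-35,-16,0,0,0,0],[-1,-35,-16,0,0,0,0],[-1,-35,-16,0,0,0,0],[-1,-35,-16,0,0,0,0],[-1,-34,-17,0,0,0,0],[-1,0,0,0,0,0,0],[-1,0,0,25,0,0,0],[-1,0,0,25,0,0,0],[-1,0,0,20,0,0,0],[-1,0,0,0,0,0,0]]}}

```text
time: 5.2
position: [0.4559, -0.012, 0.3112]
tcp_rot: [3.141, 0.003, -0.131]
ft_force: [-0.1, 0.2, -0.6]
width: -0.0003
grasp_force: 0.0
```

```bash
python3 - <<'E'
from h import *
o=observe(); s=snapshot("side"); cv2.imwrite("pics/s3.png",cv2.resize(s["img"][80:280,200:520,::-1],(800,500)))
P=pts(s);h=cv2.cvtColor(s["img"],cv2.COLOR_RGB2HSV);m=cv2.inRange(h,(100,120,50),(125,255,255))>0
print(o["position"],o["tcp_rot"],np.nanmedian(P[m],0))
p=o["position"];r=np.hypot(P[...,0]-p[0],P[...,1]-p[1]);print("tip",np.sort(P[(r<.025)&(P[...,2]>.122)][:,2])[:12].round(3))
E
```

```text
[ 0.45594515 -0.01201446  0.31121169] [ 3.14093788e+00  2.97378601e-03 -1.30793713e-01] [0.49489219 0.0009343  0.14651848]
tip [0.138 0.138 0.139 0.14  0.14  0.142 0.142 0.143 0.143 0.143 0.143 0.144]
```

View pics/s3.png

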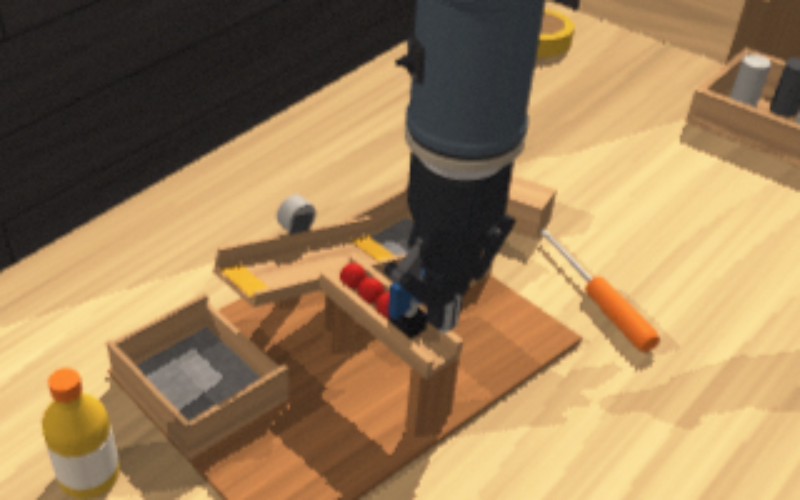

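The fingers are in the channel behind the blue handle, with tips at (445,325). I push forward at 50 mm/s, rising slightly.

Emit:
{"api": "jog_arm", "payload": {"steps": [[-1,10,0,0,0,0,0],[-1,6,0,0,0,0,0],[-1,5,0,-0.2,0,0,0],[-1,5,0,-0.2,0,0,0],[-1,5,0,-0.2,0,0,0],[-1,5,0,-0.2,0,0,0],[-1,5,0,-0.2,0,0,0],[-1,5,0,-0.2,0,0,0],[-1,5,0,-0.2,0,0,0],[-1,5,0,-0.2,0,0,0],[-1,5,0,-0.2,0,0,0],[-1,5,0,-0.2,0,0,0],[-1,5,0,-0.2,0,0,0],[-1,5,0,-0.2,0,0,0],[-1,0,0,0,0,0,0]]}}

```text
time: 6.75
position: [0.5324, -0.0218, 0.3151]
tcp_rot: [-3.141, -0.001, -0.131]
ft_force: [0.3, 0.0, -0.3]
width: -0.0001
grasp_force: 0.0
```

```bash
cat > m.py <<'E'
from h import *
o=observe(); print(o["time"],o["position"],o["ft_force"])
s=snapshot("top"); P=pts(s); h=cv2.cvtColor(s["img"],cv2.COLOR_RGB2HSV)
R=np.array([[.9915,-.1296],[.1296,.9915]])
for nm,lo,hi in (("blue",(100,120,50),(125,255,255)),("red",(0,200,60),(4,255,255)),("yel",(18,170,90),(32,255,255))):
    k,L,st,c=cv2.connectedComponentsWithStats(cv2.inRange(h,lo,hi))
    for i in range(1,k):
        q=np.nanmedian(P[L==i],0)
        if st[i,4]>8 and abs(q[0]-.57)<.15 and abs(q[1])<.25: print(nm,c[i].round(),st[i,4],q.round(3),"sorter",(R@(q[:2]-[.591,-.029])).round(3))
E
python3 m.py
```

```text
6.75 [ 0.53240037 -0.02181222  0.31509417] [ 0.3223179   0.02681394 -0.31936758]
red [389. 176.] 49 [ 0.617 -0.214  0.034] sorter [ 0.05 -0.18]
yel [279. 177.] 196 [0.634 0.048 0.116] sorter [0.033 0.082]
yel [201. 189.] 259 [0.639 0.228 0.09 ] sorter [0.015 0.262]
```

Emit:
{"api": "jog_arm", "payload": {"steps": [[-1,5,0,-0.2,0,0,0],[-1,5,0,-0.2,0,0,0],[-1,5,0,-0.2,0,0,0],[-1,5,0,-0.2,0,0,0],[-1,5,0,-0.2,0,0,0],[-1,4,0,-0.2,0,0,0],[-1,0,0,0,0,0,0]]}}

```text
time: 7.5
position: [0.561, -0.0256, 0.3163]
tcp_rot: [-3.142, -0.001, -0.131]
ft_force: [-0.2, 0.1, -0.5]
width: 0.0001
grasp_force: 0.0
```

```bash
python3 m.py
```

```text
7.5 [ 0.56102928 -0.0255821   0.31630913] [-0.15612449  0.0972177  -0.49815293]
red [390. 176.] 53 [ 0.618 -0.216  0.034] sorter [ 0.051 -0.181]
yel [280. 176.] 251 [0.638 0.045 0.115] sorter [0.037 0.079]
yel [199. 190.] 319 [0.639 0.231 0.091] sorter [0.014 0.264]
```

Emit:
{"api": "jog_arm", "payload": {"steps": [[-1,3,0,-0.1,0,0,0],[-1,2,0,-0.1,0,0,0],[-1,1,0,0,0,0,0]]}}

```text
time: 7.85
position: [0.5663, -0.0263, 0.3165]
tcp_rot: [3.142, 0.0, -0.131]
ft_force: [-2.6, 0.4, 2.1]
width: 0.0003
grasp_force: 1.1
```

Emit:
{"api": "jog_arm", "payload": {"steps": [[-1,1.5,0,0,0,0,0],[-1,0,0,0,0,0,0]]}}

```text
time: 8.05
position: [0.5679, -0.0265, 0.3165]
tcp_rot: [3.142, -0.0, -0.131]
ft_force: [-2.0, -0.2, 0.2]
width: -0.0002
grasp_force: 0.5
```

Emit:
{"api": "jog_arm", "payload": {"steps": [[-1,1.5,0,0,0,0,0],[-1,0,0,0,0,0,0]]}}

```text
time: 8.25
position: [0.5694, -0.0267, 0.3165]
tcp_rot: [-3.142, -0.0, -0.131]
ft_force: [-1.0, 0.1, 0.1]
width: 0.0003
grasp_force: 0.6
```

Emit:
{"api": "jog_arm", "payload": {"steps": [[-1,1.5,0,0,0,0,0],[-1,0,0,0,0,0,0]]}}

```text
time: 8.45
position: [0.5701, -0.0268, 0.3164]
tcp_rot: [3.141, 0.002, -0.131]
ft_force: [-5.5, 1.5, 4.2]
width: 0.0001
grasp_force: 2.9
```

Emit:
{"api": "jog_arm", "payload": {"steps": [[-1,1.5,0,0,0,0,0],[-1,0,0,0,0,0,0]]}}

```text
time: 8.65
position: [0.5706, -0.0268, 0.3164]
tcp_rot: [3.141, 0.005, -0.131]
ft_force: [-11.6, 1.9, 8.9]
width: -0.0002
grasp_force: 5.6
```

```bash
python3 - <<'E'
from h import *
s=snapshot("side"); cv2.imwrite("pics/s4.png",cv2.resize(s["img"][80:280,200:520,::-1],(800,500)))
E
```

```text
(no output)
```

View pics/s4.png

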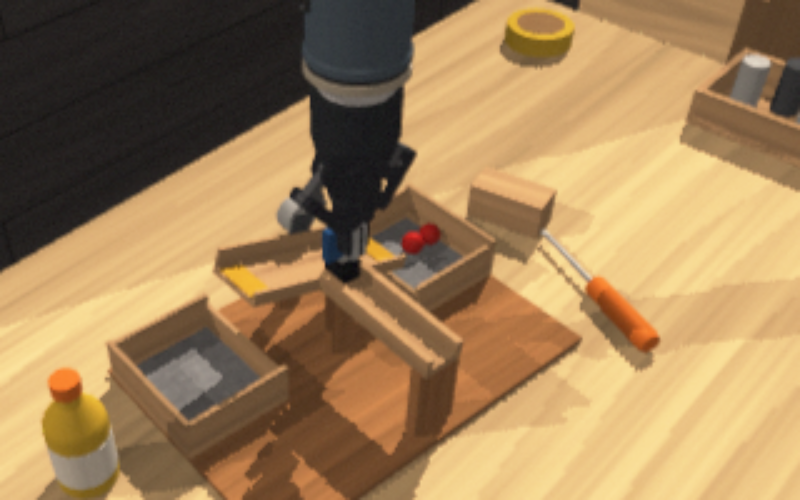

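The slide is on its stop, since the force rose sharply. Two balls are visible in the right tray at (413,242) and (430,234), and the third may be hidden. I back off, lift away and check.

Emit:
{"api": "jog_arm", "payload": {"steps": [[-1,-5,0,0,0,0,0],[-1,-15,0,0,0,0,0],[-1,-20,0,0,0,0,0],[-1,0,0,-40,0,0,0],[-1,0,0,-40,0,0,0],[-1,-40,0,-10,0,0,0],[-1,-40,0,0,0,0,0],[-1,0,40,0,0,0,0],[-1,0,45,0,0,0,0],[-1,0,45,0,0,0,0],[-1,0,45,0,0,0,0],[-1,0,45,0,0,0,0],[-1,0,0,0,0,0,0]]}}

```text
time: 10.0
position: [0.423, -0.2354, 0.4068]
tcp_rot: [3.138, -0.002, -0.139]
ft_force: [-1.1, 0.7, -0.0]
width: -0.0001
grasp_force: 0.0
```

```bash
python3 m.py; python3 - <<'E'
from h import *
a=snapshot("side")["img"][80:280,200:520,::-1]; b=snapshot("top")["img"][130:290,180:480,::-1]
cv2.imwrite("pics/s5.png",np.hstack([cv2.resize(a,(400,300)),cv2.resize(b,(400,300))]))
E
```

```text
10.0 [ 0.42303787 -0.23542171  0.40677268] [-1.06023095  0.73791274 -0.01310494]
blue [316. 188.] 68 [ 0.583 -0.027  0.168] sorter [-0.008  0.   ]
red [360. 177.] 41 [ 0.626 -0.144  0.034] sorter [ 0.05  -0.109]
red [385. 176.] 120 [ 0.619 -0.2    0.033] sorter [ 0.05  -0.166]
yel [280. 176.] 255 [0.637 0.045 0.115] sorter [0.036 0.08 ]
yel [351. 179.] 221 [ 0.618 -0.118  0.064] sorter [ 0.038 -0.085]
yel [201. 189.] 256 [0.639 0.228 0.091] sorter [0.014 0.261]
```

View pics/s5.png

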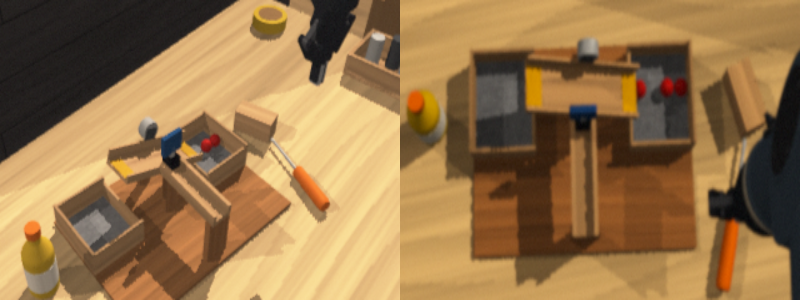

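The side view (left half) shows two balls. The top view (right half) shows all three in the right tray at (640,88), (667,88) and (681,88), and the ledge is empty. The handle is at its stop. I wait briefly for the balls to settle.

Emit:
{"api": "jog_arm", "payload": {"steps": [[-1,0,0,0,0,0,0],[-1,0,0,0,0,0,0],[-1,0,0,0,0,0,0],[-1,0,0,0,0,0,0],[-1,0,0,0,0,0,0],[-1,0,0,0,0,0,0],[-1,0,0,0,0,0,0],[-1,0,0,0,0,0,0],[-1,0,0,0,0,0,0],[-1,0,0,0,0,0,0],[-1,0,0,0,0,0,0],[-1,0,0,0,0,0,0],[-1,0,0,0,0,0,0],[-1,0,0,0,0,0,0],[-1,0,0,0,0,0,0],[-1,0,0,0,0,0,0],[-1,0,0,0,0,0,0],[-1,0,0,0,0,0,0],[-1,0,0,0,0,0,0],[-1,0,0,0,0,0,0]]}}

```text
time: 12.15
position: [0.4245, -0.2295, 0.4065]
tcp_rot: [-3.142, -0.0, -0.131]
ft_force: [0.1, 0.1, -0.4]
width: -0.0001
grasp_force: 0.0
```

```bash
python3 m.py
```

```text
12.15 [ 0.42454467 -0.22953767  0.40651063] [ 0.09121194  0.06979003 -0.3902339 ]
blue [317. 188.] 69 [ 0.583 -0.028  0.169] sorter [-0.008  0.   ]
red [360. 177.] 42 [ 0.627 -0.143  0.034] sorter [ 0.05  -0.109]
red [385. 176.] 120 [ 0.619 -0.202  0.033] sorter [ 0.05  -0.167]
yel [280. 176.] 259 [0.637 0.045 0.115] sorter [0.036 0.079]
yel [351. 179.] 222 [ 0.617 -0.118  0.064] sorter [ 0.037 -0.085]
yel [201. 189.] 259 [0.639 0.229 0.091] sorter [0.014 0.262]
```

```bash
python3 -c "
from rig import *
print(sign_off())"
```

```text
the job is handed in; nothing more can be done
None
```

The job is handed in; the last camera check showed the gate rocked over to lean right, the slide on its forward stop, and all three balls at rest in the right tray (sign-off returned no verdict).

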